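Unclamp a tested valve manifold and hold it level for inspection

ROBOT

A 7-joint arm with a two-finger parallel gripper is mounted at the origin on the work surface. World frame = base frame: x ahead of the robot, y to its left, z up, the work surface at z = 0. Lengths are in mm, angles in degrees, forces in N, time in s.
With the tool pointing down it reaches from about 425 to 1025 mm from the base axis. Payload 9.4 kg.
Tool frame: the origin (TCP) lies midway between the tips of the shut fingers; the grasp point (between the pads) lies 19 mm behind it (arm.tcp_to_grasp is the distance from the TCP to the grasp point, in mm); y points along the fingers, z is the direction in which the jaws open and shut, and the axes are right-handed (so a half turn about y gives the same grasp; the last joint's range is limited). The gripper opens to 85 mm and grips with 20 to 120 N. Pads are 22 mm wide; open, the fingers measure 114 mm over their backs; the gripper's body (76 mm by 85 mm) begins 54 mm behind the grasp point. The pads swing forward as they close: fully open they stand 13 mm farther back than shut.
Start: joints at [-75.384, 34.337, -0.143, 91.639, 0.103, 54.024, -4.572], TCP at [236.169, 685.455, 231.275] pointing down, gripper open.
Joint ranges: [-147.43, 147.43], [-19.82, 112.94], [-74.19, 73.91], [6.32, 146.72], [-59.91, 239.91], [6.04, 106.73], [-150.56, 150.56]. Speed limits (degrees/s): [127.2, 127.2, 172.46, 172.46, 180, 180, 180].

INTERFACE

Orientations are given as a 3x3 rotation matrix whose columns are the frame's x, y, z axes.
In Python, from station import telemetry, eyes, job_done, arm gives the robot as it stands.
- The arm moves only by the shell command python3 -m handwheel 'ROWS'. ROWS is JSON, a list that holds one entry, the list of rows, each a list of 7 numbers: the shift along the world's x, y, z in mm, then the turn, a rotation vector about the world's x, y, z in rad, then the gripper command: -1 is shut, 1 is fully open, values between are in proportion. In form: [[[dx, dy, dz, wx, wy, wz, fingers], ...]]. A call has exactly 10 rows; each row shifts and turns the pose as measured when the row begins; what a row does not reach is not made up. A row lasts 1/10 s, in which the tool goes at most 50 mm and 8.59 degrees, less where a joint would pass 70% of its speed; a pose out of reach is approached as far as the arm can. A call with a gripper value outside its range is refused whole. The fingers move at their own pace and stop on an object; the grip force is fixed at half the most. Time passes only in rows, so rows that do not move let the fingers close, or fill a call up. It gives the time, the measured TCP pose, the force and the opening at its end, in the units of the state.
- telemetry.get_state(): the state, without advancing time (a new reading comes with each control period).
- eyes.read_camera(name): name is "side" or "top" or "wrist"; returns the picture (400x640x3 uint8, blue, green, red); there is no depth.
- eyes.get_calibration(name): a dict with "vfov" (degrees; the focal length in pixels is half the picture's height over the tangent of half this angle, whatever the lens; pixels are square), "cx", "cy" (the principal point, pixels), "position" and "attitude" of the camera in the world; the wrist camera has in their place "tool_from_camera" (4x4, takes a point from camera to tool coordinates, whose origin is the TCP and whose axes are the tool frame's). Camera axes: x right, y up, looking along -z (the intrinsics and any distortion apply to the point x, -y, -z); pixel columns grow to the right and rows downward; lengths in mm; the calibration is good to about 2 mm. The wrist camera is an equidistant fisheye: a pixel r from the principal point sees the ray r / f radians off the axis. A picture is of the moment at which its call begins: read the wrist's pose just before it. get_calibration takes no time and is no camera call.
- job_done(): hands the job in, once; it reports no verdict.
The state is a dict: "time_s": time; "q": joint angles; "qd": joint speeds; "joint_torque": joint torques, N m; "eef_pos": TCP position; "ee_rot": TCP orientation; "wrist_force": force on the tool from outside, world axes, zero at the start; "ft_torque": the same for the moment, N m; "gripper_width": finger opening in mm.
Only numpy, scipy, OpenCV 4.12 (cv2) and the standard library are available. Lean on these libraries where they do the work, as an engineer would, in place of code of your own. Each camera call takes 0.05 s, during which the arm holds its last target.

TASK

The leak test is over: slide the orange-tabbed jaw of the test clamp fully open while the valve manifold stays seated, then grip the manifold and lift it straight up, without tipping it, until its foot is at least 10 cm above the bed it sat on. Finish holding it there in the gripper, steady and level above the open clamp, touching nothing else; do not put it down or let go. Leave the tray with its fittings and the other things on the bench where they are.

Things in the scene. Friction and masses are not known exactly. Their poses are not given: they have to be found in the camera images.
- manifold_mid (a point): Centre of the manifold's aluminium block, 36 (x) by 100 (y) by 50 (z) mm, on a foot 60 (x) by 100 (y) by 8 mm; 33 mm above the foot's underside, 25 mm below the block's top. Loose, 0.48 to 0.78 kg, stands in the clamp. Four blue stopcocks along y rise 23 mm above the block, to 16 mm from its middle in x. Grip its flat sides, closing along x. With its gauge it balances 15 mm from here towards +y.
- manifold_gauge (a point): Centre of the top of the round dark gauge with a white dial facing up, fixed to the manifold's +y end: 44 mm across, 20 mm thick, 77 mm along +y from the manifold_mid point and 13 mm above it. Same axes.
- nest (a point): Top of the clamp's bed, 12 mm above the bench, at the middle of the manifold's seat; clamp axes (x across the jaws, z up). Bolted down; dark steel base x -140 to 65, y -75 to 75 mm. Fixed jaw at x 33 to 45 mm; four brass pins at x +-16, y +-57.5 mm; none higher than 16 mm above the bed. The manifold sits with 2 to 4 mm of play a side, turned under 1 degree, gauge to +y.
- jaw (a joint): Travel of the sliding jaw in m: 0 closed over the manifold's foot, 0.042 fully open (end stop); grows as the jaw moves along the clamp's -x, away from the manifold. Starts at 0 to 0.005. Friction 4 N; stays where it is left. Closed, its lip overhangs the foot by 8 mm, so the manifold cannot be lifted; the lip's top is 17 mm above the bed.
- jaw_grip (a point): Grip point inside the orange tab standing on the sliding jaw, moves with it; clamp axes. The tab is 24 (x) by 16 (y) mm, 46 mm tall; the point is on its centre line, 42 mm above the bed and 18.5 mm below the tab's top; 67 mm along -x from the nest point when closed.
- tray: Bystander: green open tray, fixed, 150 by 190 mm, 35 mm high, origin at the centre of its underside.
- fitting_a: Bystander: loose brass fitting with a blue collar standing in the tray, 30 mm across, 46 mm tall, origin under its centre.
- fitting_b: Bystander: loose brass fitting with a red collar standing in the tray, 30 mm across, 46 mm tall, origin under its centre.
- bottle: Bystander: white plastic bottle, 64 mm across, 170 mm tall, origin under its centre.
- wrench: Bystander: wrench lying flat on the bench.
- loose_gauge: Bystander: steel gauge lying on its back, 60 mm across, 22 mm thick, brass stem along its -x to 58 mm from its centre, origin under the dial's centre.
- cup: Bystander: steel cup, 70 mm across, 70 mm tall, origin under its centre.

How it is judged (in metres and radians):
On the way, in this order (a step that is already met when the one before it is completed fails the run):
1. the jaw is open while the manifold is still seated in the nest (value of joint jaw above 0.032 m and distance of manifold_mid from where it was at the start of the episode below 0.008 m and angle between manifold_mid's own z axis and vertical below 0.05 rad), for 0.2 s.
2. the manifold is lifted level, 95 mm clear of the bed, above the clamp (z of manifold_mid in the frame of nest above 0.128 m and angle between manifold_mid's own z axis and vertical below 0.12 rad and horizontal distance between manifold_mid and nest below 0.05 m), for 0.2 s.
At the end, for the whole second after the job is handed in: The manifold is held by the fingers (over 3 N) with its foot at least 95 mm above the clamp's bed, its centre within 50 mm of the nest's axis, tilted less than 0.12 rad (7 degrees), still (below 20 mm/s and 0.15 rad/s), not touching the clamp or the tray; the jaw is open by over 32 of its 42 mm (all of step 2 and value of joint jaw above 0.032 m and linear speed of manifold below 0.02 m/s and angular speed of manifold below 0.15 rad/s and contact force between manifold and the fingers above 3 N and contact force between manifold and clamp below 0.1 N and contact force between manifold and tray below 0.1 N); the arm keeps its last pose, push and grip.
It fails at once if a bystander is shifted by over 25 mm (distance of any of fitting_a, fitting_b, bottle, wrench, loose_gauge, cup from where it was at the start of the episode above 0.025 m).
It fails at once if the manifold is tipped by over 0.3 rad (angle between manifold_mid's own z axis and vertical above 0.3 rad).
It also fails if it takes over 43 s, if anything falls off the work surface, if the arm or the gripper's body presses on something with over 40 N, if the wrist force passes 120 N, or if a joint passes its speed limit or range.

## Working session

There is one attempt and no reset: what is moved stays moved. The work goes in short steps, Python scripts to look and compute and a shell command to move; the robot and the scene stay as the last step left them, time stands still between calls to the robot, and variables do not carry over. Pictures are saved under pics/ and viewed, and the job is handed in when it is done.

```bash
ls; mkdir -p pics
python3 - <<'E'
from station import telemetry, eyes, arm
import cv2,json
s=telemetry.get_state()
for k in s: print(k,s[k])
for n in ["side","top","wrist"]:
    print(n,eyes.get_calibration(n))
    cv2.imwrite(f"pics/{n}0.png",eyes.read_camera(n))
print(arm.tcp_to_grasp)
E
```

```text
pics
time_s 0.0
q [-75.38561647  34.38493016  -0.1437031   91.68099871   0.10332137
  54.02483102  -4.57216585]
qd [ 0.0084534   0.07460166  0.00221117 -0.04079157  0.05526622 -0.08244529
  0.01680019]
joint_torque [ 1.72303362e-04 -7.76470971e+01  1.56510606e+00 -2.57998663e+01
  1.22883922e-02  9.10240720e-03 -2.40485468e-05]
eef_pos [236.02642791 684.99882627 230.41184255]
ee_rot [[ 9.45478074e-01 -3.54393643e-04  3.25685563e-01]
 [-3.25685713e-01 -1.54220451e-03  9.45476831e-01]
 [ 1.67202765e-04 -9.99998748e-01 -1.57354149e-03]]
wrist_force [ 0.06732996 -0.09242621 -0.80361958]
ft_torque [-0.01988428 -0.00620774 -0.04591146]
gripper_width 84.9109931716913
side {'vfov': 54.96365112483183, 'cx': 319.8247864601547, 'cy': 199.21342676138076, 'position': array([ 462.07725216, 1021.55661107,  804.45926104]), 'attitude': array([[-0.99544263,  0.07187819, -0.06266967],
       [-0.09256024, -0.57012145,  0.81632967],
       [ 0.02294697,  0.81841008,  0.57417626]])}
top {'vfov': 46.67720901832356, 'cx': 320.0164499795756, 'cy': 200.61032447917864, 'position': array([3.44748498e+02, 1.40617724e-01, 1.52616861e+03]), 'attitude': array([[-0.0049465 ,  0.99020459, -0.13953641],
       [-0.99987356, -0.00278873,  0.01565512],
       [ 0.01511265,  0.1395962 ,  0.99009318]])}
wrist {'vfov': 65.70646984690485, 'cx': 318.8921555296396, 'cy': 197.4253177885712, 'tool_from_camera': array([[ 1.70541956e-03, -9.55457079e-01, -2.95125163e-01,
        -7.60232324e+01],
       [-4.78020444e-04,  2.95124779e-01, -9.55458600e-01,
        -1.42289980e+02],
       [ 9.99998432e-01,  1.77053365e-03,  4.65835541e-05,
         1.67958877e-01],
       [ 0.00000000e+00,  0.00000000e+00,  0.00000000e+00,
         1.00000000e+00]])}
18.700000000000003
```

View pics/side0.png

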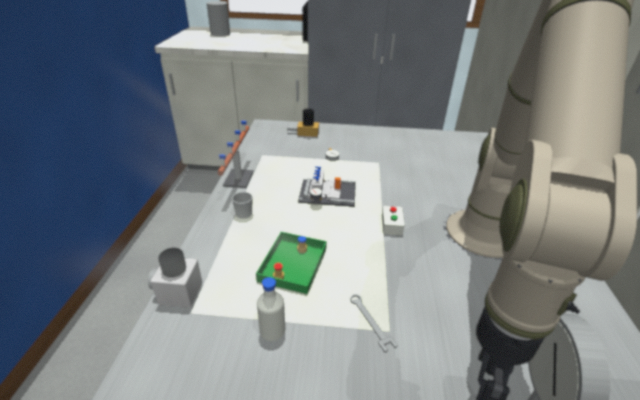

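View pics/top0.png

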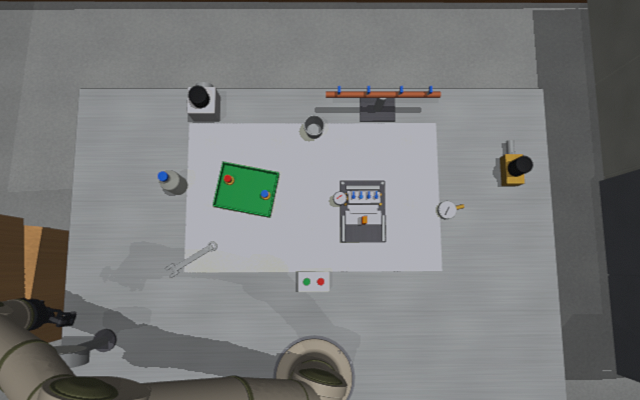

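View pics/wrist0.png

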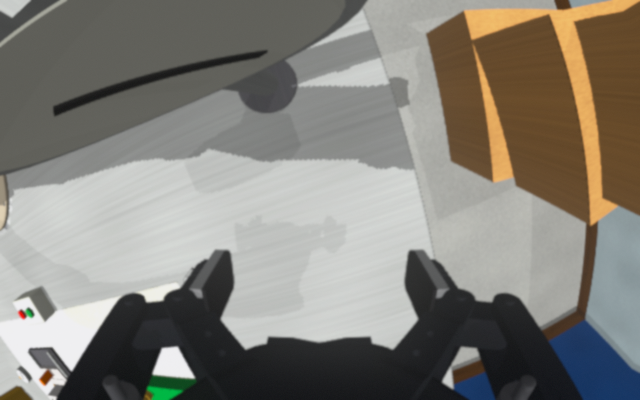

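The top view shows the clamp at about (362,212) with its orange tab at (364,219), the gauge at (340,198) and the tray at (246,190). I'll localise these now.

```bash
cat > h.py <<'E'
import numpy as np,cv2
from station import telemetry, eyes
def ray(n,px,st=None):
    c=eyes.get_calibration(n); f=200/np.tan(np.radians(c['vfov']/2))
    x=px[0]-c['cx'];y=px[1]-c['cy']
    if n=='wrist':
        r=np.hypot(x,y);th=r/f
        d=np.array([np.sin(th)*x/r,-np.sin(th)*y/r,-np.cos(th)])
        T=c['tool_from_camera'];R=np.array(st['ee_rot'])
        return R@T[:3,3]+np.array(st['eef_pos']),R@T[:3,:3]@d
    d=np.array([x/f,-y/f,-1]);return np.array(c['position']),np.array(c['attitude'])@d
def onz(n,px,z,st=None):
    o,d=ray(n,px,st);return o+d*(z-o[2])/d[2]
def cross(r1,r2):
    (a,d),(b,e)=r1,r2
    d=d/np.linalg.norm(d);e=e/np.linalg.norm(e)
    M=np.stack([d,-e],1);t=np.linalg.lstsq(M,b-a,rcond=None)[0]
    p,q=a+t[0]*d,b+t[1]*e
    return (p+q)/2,np.linalg.norm(p-q)
E
python3 - <<'E'
from h import *
im=cv2.imread('pics/top0.png')
cv2.imwrite('pics/topc.png',cv2.resize(im[165:260,320:410],None,fx=8,fy=6.3,interpolation=cv2.INTER_CUBIC)[:600,:800])
cv2.imwrite('pics/topc.png',cv2.resize(im[165:255,310:410],None,fx=6,fy=6,interpolation=cv2.INTER_CUBIC))
sd=cv2.imread('pics/side0.png')
cv2.imwrite('pics/sidec.png',cv2.resize(sd[150:215,285:375],None,fx=8,fy=8,interpolation=cv2.INTER_CUBIC))
def cen(im,box):
    x0,y0,x1,y1=box;h=cv2.cvtColor(im[y0:y1,x0:x1],cv2.COLOR_BGR2HSV)
    m=cv2.inRange(h,(8,150,100),(20,255,255));ys,xs=np.nonzero(m);return xs.mean()+x0,ys.mean()+y0,len(xs),xs.min()+x0,xs.max()+x0,ys.min()+y0,ys.max()+y0
a=cen(im,(335,175,390,245));b=cen(sd,(295,160,365,210));print(a,b)
print(cross(ray('top',a[:2]),ray('side',b[:2])), onz('top',a[:2],72))
for p in [(341,181),(384,181),(385,242),(340,242)]: print(p,onz('top',p,12))
print('gauge',onz('top',(340,198),58))
for p in [(314,127),(172,182),(270,167)]: print(onz('top',p,50))
E
```

```text
(np.float64(362.2307692307692), np.float64(217.5128205128205), 39, np.int64(345), np.int64(366), np.int64(198), np.int64(223)) (np.float64(337.46153846153845), np.float64(182.6153846153846), 39, np.int64(336), np.int64(339), np.int64(178), np.int64(187))
(array([ 493.65660376, -157.51329996,   54.6985544 ]), np.float64(7.101886061259748)) [ 495.43013153 -155.85779213   72.        ]
(341, 181) [623.72427373 -93.82824712  12.        ]
(384, 181) [ 623.41504617 -236.96667762   12.        ]
(385, 242) [ 421.06874038 -235.32981827   12.        ]
(340, 242) [421.68271137 -88.28765013  12.        ]
gauge [559.92623649 -87.14351917  58.        ]
[797.37421774  -4.61687328  50.        ]
[614.6289694 453.0171671  50.       ]
[663.36422661 138.54057869  50.        ]
```

View pics/topc.png

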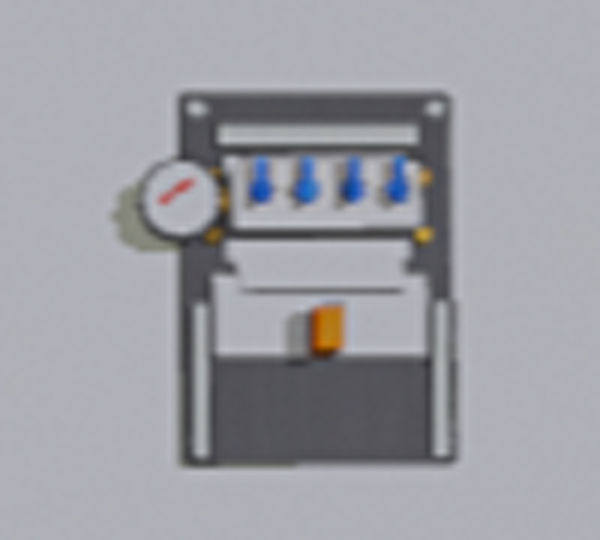

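View pics/sidec.png

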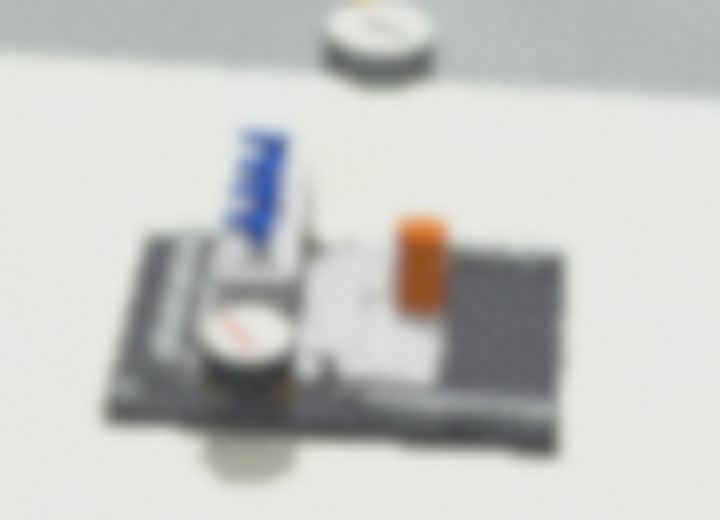

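```bash
python3 -m handwheel '[[[30,-38,8,0,0,-0.062,1],[30,-38,8,0,0,-0.062,1],[30,-38,8,0,0,-0.062,1],[30,-38,8,0,0,-0.062,1],[30,-38,8,0,0,-0.062,1],[30,-38,0,0,0,-0.062,1],[30,-38,0,0,0,-0.062,1],[30,-38,0,0,0,-0.062,1],[30,-38,0,0,0,-0.062,1],[30,-38,0,0,0,-0.062,1]]]'
```

```text
time_s: 1.15
eef_pos: [534.5, 297.3, 269.0]
ee_rot: [[0.573, -0.005, 0.82], [-0.82, 0.002, 0.573], [-0.005, -1.0, -0.003]]
wrist_force: [0.0, 1.1, 0.3]
gripper_width: 85.7
```

```bash
python3 -m handwheel '[[[-3,-46,0,0,0,-0.061,1],[-3,-46,0,0,0,-0.061,1],[-3,-46,0,0,0,-0.061,1],[-3,-46,0,0,0,-0.061,1],[-3,-46,0,0,0,-0.061,1],[-3,-46,0,0,0,-0.061,1],[-3,-46,0,0,0,-0.061,1],[-3,-46,0,0,0,-0.061,1],[-3,-46,0,0,0,-0.061,1],[-3,-44,0,0,0,-0.061,1]]]'
python3 - <<'E'
from h import *
import pickle
s=telemetry.get_state();pickle.dump(s,open('s1.pkl','wb'))
cv2.imwrite('pics/w1.png',eyes.read_camera('wrist'));print(s['eef_pos'],s['ee_rot'],s['q'])
E
```

```text
time_s: 2.15
eef_pos: [504.9, -179.4, 268.4]
ee_rot: [[-0.028, 0.0, 1.0], [-1.0, 0.004, -0.028], [-0.004, -1.0, 0.0]]
wrist_force: [1.2, -0.3, 0.1]
gripper_width: 85.5
[ 504.91604274 -179.41198342  268.42593114] [[-2.80912434e-02  2.26818242e-04  9.99605337e-01]
 [-9.99599182e-01  3.51029112e-03 -2.80918670e-02]
 [-3.51527748e-03 -9.99993813e-01  1.28118887e-04]] [ -5.35753407  20.0427603   25.58139206 115.12030167 -11.87673365
  47.33740401  25.36676577]
```

View pics/w1.png

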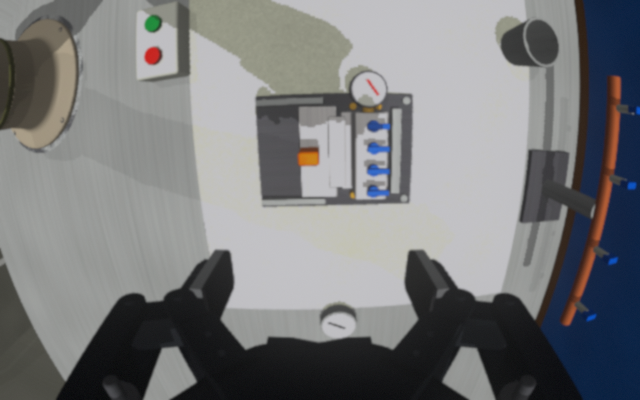

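Run:
```python
from h import *
import pickle
s=pickle.load(open('s1.pkl','rb'))
im=cv2.imread('pics/w1.png')
h=cv2.cvtColor(im,cv2.COLOR_BGR2HSV)
m=cv2.inRange(h,(5,150,90),(20,255,255));m[:140]=0;m[180:]=0;m[:,:290]=0;m[:,330:]=0
ys,xs=np.nonzero(m);print('tab',xs.min(),xs.max(),ys.min(),ys.max(),len(xs))
x0,x1,y0,y1=245,425,60,215
cv2.imwrite('pics/w1c.png',cv2.resize(im[65:215,245:425],None,fx=4,fy=4,interpolation=cv2.INTER_CUBIC))
for p,z in [((258,95),12),((411,95),12),((409,203),12),((263,206),12)]: print(p,onz('wrist',p,z,s).round(1))
# gauge circle
g=cv2.inRange(h,(0,0,170),(180,70,255))
print('gauge',onz('wrist',(368,88),58,s).round(1))
```

```text
tab 298 317 149 164 305
(258, 95) [429.  -86.2  12. ]
(411, 95) [627.  -89.8  12. ]
(409, 203) [ 628.2 -237.5   12. ]
(263, 206) [ 425.8 -235.7   12. ]
gauge [562.5 -84.5  58. ]
```

View pics/w1c.png

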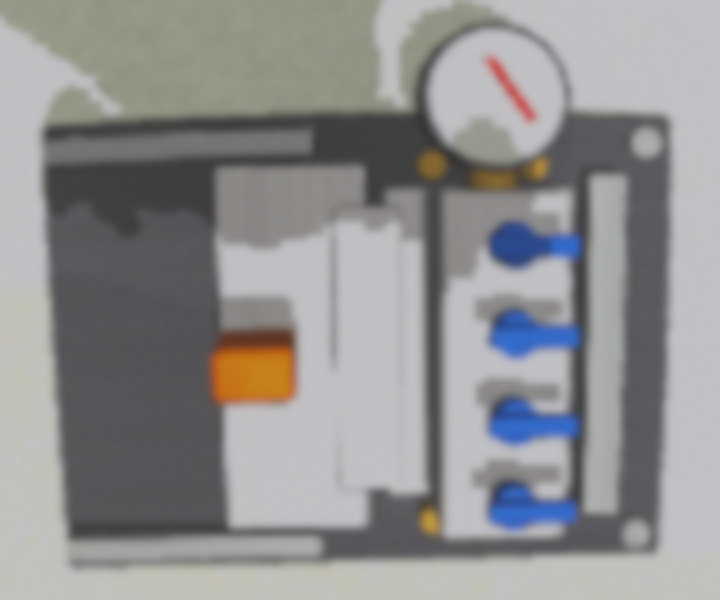

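Run:
```python
from h import *
import pickle
s=pickle.load(open('s1.pkl','rb'))
P=lambda cx,cy,z:print((cx,cy,z),onz('wrist',(245+cx/4-.4,65+cy/4-.4),z,s).round(1))
for a in [(213,375),(295,375),(254,347),(254,402),(254,374)]:P(*a,72.5)
print('block')
for a in [(442,400),(572,400),(510,188),(505,537),(442,530),(438,290)]:P(*a,70)
P(497,95,66) if 0 else P(497,95,58)
o,d=ray('wrist',(245+254/4-.4,65+374/4-.4),s)
h=cv2.cvtColor(cv2.imread('pics/top0.png'),cv2.COLOR_BGR2HSV)
m=cv2.inRange(h,(5,150,180),(20,255,255));m[:205]=0;m[235:]=0;ys,xs=np.nonzero(m);xs2=xs[(xs>350)&(xs<375)];ys=ys[(xs>350)&(xs<375)]
print(xs2.mean(),ys.mean());c=(xs2.mean(),ys.mean());print(onz('top',c,70),cross((o,d),ray('top',c)))
```

```text
(213, 375, 72.5) [ 481.5 -161.3   72.5]
(295, 375, 72.5) [ 504.2 -162.1   72.5]
(254, 347, 72.5) [ 493.1 -153.9   72.5]
(254, 402, 72.5) [ 492.6 -169.3   72.5]
(254, 374, 72.5) [ 492.9 -161.4   72.5]
block
(442, 400, 70) [ 545.2 -170.7   70. ]
(572, 400, 70) [ 582.7 -171.3   70. ]
(510, 188, 70) [ 564.7 -111.3   70. ]
(505, 537, 70) [ 563.8 -211.6   70. ]
(442, 530, 70) [ 545.3 -208.9   70. ]
(438, 290, 70) [ 544.3 -139.6   70. ]
(497, 95, 58) [563.4 -84.8  58. ]
364.0 220.0
[ 487.72523575 -161.52981929   70.        ] (array([ 491.1314748 , -165.91857937,   39.83005907]), np.float64(2.238041806758464))
```

Tab top measures 23×15.5 mm at (493,-161.5) and the block measures 37.5×100 mm at (564,-161.5). Both match the given sizes and the 67–72 mm spacing, so I'll go to the tab.

```bash
python3 -m handwheel '[[[-4,6,0,-0.0035,0,0.015,0.18],[-4,6,-15,0,0,0,0.18],[-4,6,-25,0,0,0,0.18],[0,0,-25,0,0,0,0.18],[0,0,-25,0,0,0,0.18],[0,0,-25,0,0,0,0.18],[0,0,-18,0,0,0,0.18],[0,0,-10,0,0,0,0.18],[0,0,0,0,0,0,0.18],[0,0,0,0,0,0,0.18]]]'
python3 - <<'E'
from h import *
import pickle
s=telemetry.get_state();pickle.dump(s,open('s2.pkl','wb'))
cv2.imwrite('pics/w2.png',eyes.read_camera('wrist'));print(s['eef_pos'],s['ee_rot'],s['gripper_width'])
E
```

```text
time_s: 3.2
eef_pos: [489.9, -162.0, 122.0]
ee_rot: [[-0.013, 0.002, 1.0], [-1.0, -0.002, -0.013], [0.002, -1.0, 0.002]]
wrist_force: [0.2, -1.0, 0.7]
gripper_width: 50.3
[ 489.87240898 -162.0241262   121.95181805] [[-0.01309051  0.00203416  0.99991225]
 [-0.99991215 -0.00210574 -0.01308622]
 [ 0.00207893 -0.99999571  0.00206155]] 50.27609843970154
```

View pics/w2.png

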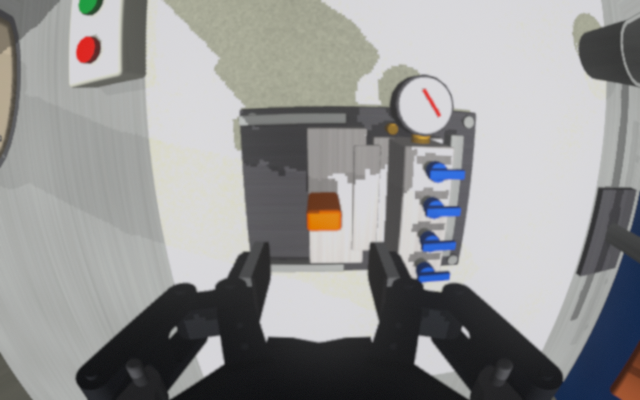

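Tab at about (323,218), roughly between the fingertips at (260,250) and (378,250). I'll re-measure it from this closer view.

Run:
```python
from h import *
import pickle
s=pickle.load(open('s2.pkl','rb'))
im=cv2.imread('pics/w2.png');h=cv2.cvtColor(im,cv2.COLOR_BGR2HSV)
m=cv2.inRange(h,(5,150,190),(22,255,255));m[:195]=0;m[240:]=0;m[:,:300]=0;m[:,350:]=0
x,y,w,hh=cv2.boundingRect(m);print(x,y,w,hh,m.sum()/255)
for p in [(x-.5,y+hh/2),(x+w-.5,y+hh/2),(x+w/2,y-.5),(x+w/2,y+hh-.5)]:print(onz('wrist',p,72.5,s).round(1))
c=(x+w/2-.5,y+hh/2-.5);s1=pickle.load(open('s1.pkl','rb'))
print(onz('wrist',c,72.5,s),cross(ray('wrist',c,s),ray('wrist',(308.1,158.1),s1)))
for p in [(403,215),(455,215)]: print('blk',onz('wrist',p,70,s).round(1))
print('gauge',onz('wrist',(423,104),58,s).round(1))
cv2.imwrite('pics/w2c.png',cv2.resize(im[90:290,300:480],None,fx=3,fy=3,interpolation=cv2.INTER_CUBIC))
```

```text
308 211 33 19 583.0
[ 481.7 -161.5   72.5]
[ 503.6 -161.8   72.5]
[ 493.1 -154.6   72.5]
[ 492.9 -168.2   72.5]
[ 492.66053128 -161.28533645   72.5       ] (array([ 492.75356132, -161.60041712,   71.64130758]), np.float64(0.16683585716637564))
blk [ 547.  -159.8   70. ]
blk [ 586.9 -161.    70. ]
gauge [561.3 -84.6  58. ]
```

View pics/w2c.png

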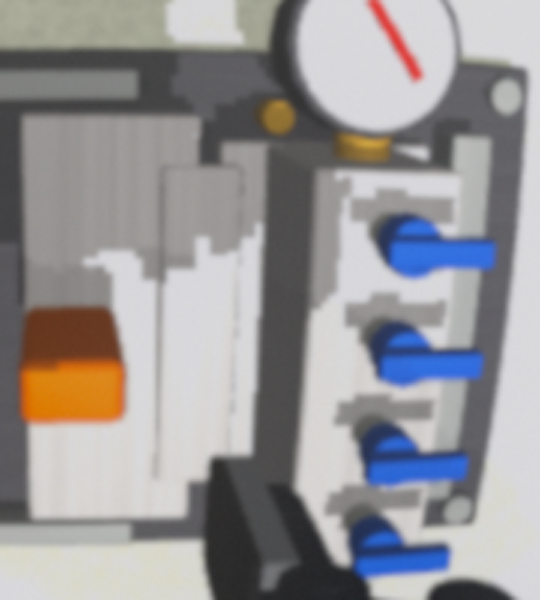

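```bash
python3 -m handwheel '[[[3,0,-15,0.002,-0.002,0,0.18],[0,0,-18,0,0,0,0.18],[0,0,-18,0,0,0,0.18],[0,0,-15,0,0,0,0.18],[0,0,-10,0,0,0,0.18],[0,0,-6,0,0,0,0.18],[0,0,0,0,0,0,-1],[0,0,0,0,0,0,-1],[0,0,0,0,0,0,-1],[0,0,0,0,0,0,-1]]]'
```

```text
time_s: 4.25
eef_pos: [497.5, -162.2, 44.7]
ee_rot: [[-0.011, 0.016, 1.0], [-1.0, -0.002, -0.011], [0.002, -1.0, 0.016]]
wrist_force: [1.9, -1.2, -11.4]
gripper_width: 23.0
```

```bash
python3 -m handwheel '[[[-3,0,0,0,0,0,-1],[-5,0,0,0,0,0,-1],[-5,0,0,0,0,0,-1],[-5,0,0,0,0,0,-1],[-5,0,0,0,0,0,-1],[-5,0,0,0,0,0,-1],[-5,0,0,0,0,0,-1],[-5,0,0,0,0,0,-1],[-4,0,0,0,0,0,-1],[-3,0,0,0,0,0,-1]]]'
```

```text
time_s: 5.25
eef_pos: [456.0, -162.2, 44.8]
ee_rot: [[-0.008, 0.027, 1.0], [-1.0, -0.005, -0.008], [0.005, -1.0, 0.027]]
wrist_force: [19.8, 2.6, -27.3]
gripper_width: 23.1
```

```bash
python3 -m handwheel '[[[-3,0,-2,0,0.01,0,-1],[-3,0,-2,0,0.01,0,-1],[-2,0,0,0,0,0,-1],[0,0,0,0,0,0,-1],[0,0,0,0,0,0,0.18],[0,0,0,0,0,0,0.18],[0,0,0,0,0,0,0.18],[0,0,0,0,0,0,0.18],[0,0,15,0,0,0,0.18],[0,0,15,0,0,0,0.18]]]'
```

```text
time_s: 6.25
eef_pos: [453.2, -162.5, 75.9]
ee_rot: [[-0.009, 0.021, 1.0], [-1.0, -0.006, -0.009], [0.006, -1.0, 0.021]]
wrist_force: [-0.9, -0.2, 0.6]
gripper_width: 50.7
```

```bash
python3 -m handwheel '[[[0,0,25,0,0,0,0.18],[0,0,25,0.003,0.010,0,0.18],[0,0,25,0.003,0.010,0,0.18],[0,0,15,0,0,0,1],[0,0,0,0,0,0,1],[25,3,0,0,0,0,1],[35,4,0,0,0,0,1],[35,5,0,0,0,0,1],[15,0,0,0,0,0,1],[0,0,0,0,0,0,1]]]'
python3 - <<'E'
from h import *
import pickle
s=telemetry.get_state();pickle.dump(s,open('s3.pkl','wb'))
cv2.imwrite('pics/w3.png',eyes.read_camera('wrist'));print(s['eef_pos'],s['ee_rot'],s['gripper_width'])
cv2.imwrite('pics/top3.png',eyes.read_camera('top'))
E
```

```text
time_s: 7.25
eef_pos: [563.1, -149.2, 169.1]
ee_rot: [[-0.011, 0.001, 1.0], [-1.0, 0.003, -0.011], [-0.003, -1.0, 0.001]]
wrist_force: [-0.6, -0.2, 0.3]
gripper_width: 85.3
[ 563.09387974 -149.20033917  169.1041576 ] [[-1.10416465e-02  8.30722307e-04  9.99938694e-01]
 [-9.99935324e-01  2.71674089e-03 -1.10438663e-02]
 [-2.72574873e-03 -9.99995965e-01  8.00671286e-04]] 85.30786902007166
```

View pics/w3.png

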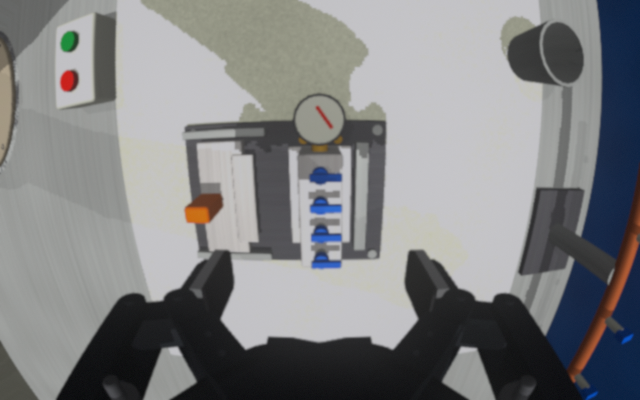

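The jaw is open with the tab at (200,210) and the manifold is still seated, block top at about x 302–342. Next I'll measure the jaw travel, the block sides and the block yaw.

Run:
```python
from h import *
import pickle
s=pickle.load(open('s3.pkl','rb'))
im=cv2.imread('pics/w3.png');h=cv2.cvtColor(im,cv2.COLOR_BGR2HSV)
m=cv2.inRange(h,(5,150,190),(22,255,255));m[:190]=0;m[230:]=0;m[:,:175]=0;m[:,230:]=0
x,y,w,hh=cv2.boundingRect(m);print(x,y,w,hh)
print('tab',onz('wrist',(x+w/2-.5,y+hh/2-.5),72.5,s))
cv2.imwrite('pics/w3c.png',cv2.resize(im[85:275,260:390],None,fx=4,fy=3.1,interpolation=cv2.INTER_CUBIC))
for r in [165,190,222,246]:
    print(r,im[r,286:360].sum(1)//3)
print('gauge',onz('wrist',(318.5,120),58,s))
```

```text
185 209 23 14
tab [ 455.46536065 -161.92018551   72.5       ]
165 [ 81  85 114 160 186 193 194 194 195 193 185 162 132 121 121 120 120 121
 121 122 123 123 124 124 124 124 124 122 122 121 121 122 125 127 127 128
 129 132 132 133 133 133 134 137 138 137 137 137 136 135 136 136 138 139
 139 141 153 174 189 195 195 195 195 188 163 120  87  75  74  97 136 167
 178 178]
190 [ 82  83  84 113 160 186 193 194 194 194 189 177 167 172 187 193 195 194
 195 195 195 194 192 191 190 190 190 189 184 169 148 138 136 137 137 137
 136 137 147 167 182 189 190 190 190 187 181 172 168 167 167 167 170 175
 183 185 187 192 195 195 195 195 193 185 161 118  81  69  82 120 155 170
 173 175]
222 [ 83  83  83  87 108 146 178 191 194 194 194 191 181 168 170 183 192 194
 195 195 195 195 188 169 141 127 124 123 121 120 119 117 114 111 110 110
 112 116 119 120 121 122 124 124 124 123 123 122 121 120 121 123 128 148
 171 179 183 191 195 195 195 194 187 162 121  88  74  84 116 144 157 161
 163 162]
246 [ 84  84  84  85  84  83  85  84  84  86  84  84  85  93 121 158 184 192
 195 194 195 195 195 191 178 151 135 129 126 122 121 122 123 123 123 122
 121 121 122 123 126 129 130 131 130 130 129 128 128 127 128 129 136 155
 165 143 108  90  85  85  85  85  87  85  85  83  84 102 134 153 160 159
 160 159]
gauge [562.98324529 -85.65150935  58.        ]
```

View pics/w3c.png

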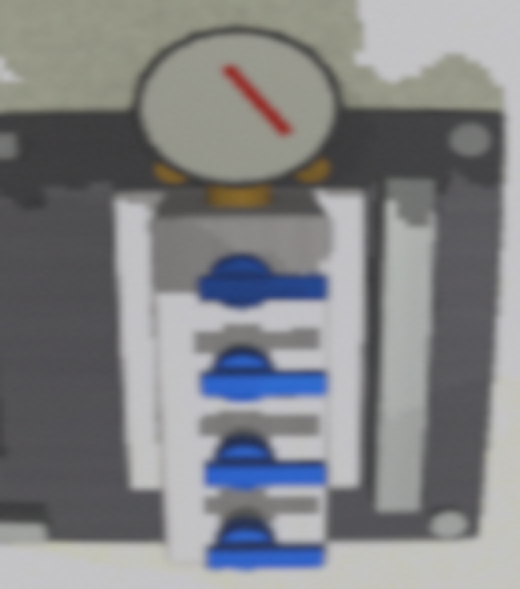

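Run:
```python
from h import *
import pickle
s=pickle.load(open('s3.pkl','rb'))
# crop coords: scale 4 x, 3.1 y
P=lambda cx,cy,z=70:onz('wrist',(260+cx/4-.4,85+cy/3.1-.4),z,s).round(1)
for a in [(153,225),(330,225),(159,400),(326,400),(167,560),(325,540)]: print(a,P(*a))
print('foot',P(116,200,20),P(365,200,20),P(132,488,20),P(360,488,20))
print('ends',P(240,215),P(240,566))
```

```text
(153, 225) [ 546.3 -114.2   70. ]
(330, 225) [ 581.3 -114.6   70. ]
(159, 400) [ 546.1 -161.5   70. ]
(326, 400) [ 580.8 -162.    70. ]
(167, 560) [ 546.1 -210.6   70. ]
(325, 540) [ 581.1 -204.5   70. ]
foot [ 534.2 -114.6   20. ] [ 593.3 -115.3   20. ] [ 534.4 -211.    20. ] [ 593.7 -211.9   20. ]
ends [ 563.5 -111.9   70. ] [ 562.3 -212.7   70. ]
```

```bash
python3 -m handwheel '[[[1,2,-15,-0.003,0.001,0.009,1],[0,0,-20,0,0,0,1],[0,0,-20,0,0,0,1],[0,0,-20,0,0,0,1],[0,0,-20,0,0,0,1],[0,0,-18,0,0,0,1],[0,0,-12,0,0,0,1],[0,0,-8,0,0,0,1],[0,0,-3,0,0,0,1],[0,0,0,0,0,0,1]]]'
python3 - <<'E'
from h import *
s=telemetry.get_state()
cv2.imwrite('pics/w4.png',eyes.read_camera('wrist'));print(s['eef_pos'],s['ee_rot'],s['wrist_force'])
E
```

```text
time_s: 8.35
eef_pos: [547.9, -150.4, 29.1]
ee_rot: [[-0.011, -0.009, 1.0], [-1.0, 0.001, -0.011], [-0.001, -1.0, -0.009]]
wrist_force: [1.2, -0.2, 0.7]
gripper_width: 85.1
[ 547.86087974 -150.41030553   29.11461441] [[-1.14686398e-02 -8.68993270e-03  9.99896472e-01]
 [-9.99933878e-01  9.41674465e-04 -1.14608849e-02]
 [-8.41982657e-04 -9.99961798e-01 -8.70015783e-03]] [ 1.19106217 -0.24519378  0.65127972]
```

View pics/w4.png

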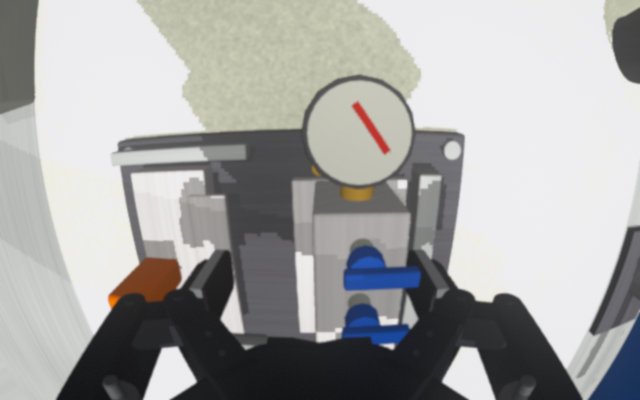

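The image shows the block (314–408) off-centre towards the right finger: the TCP drifted 15 mm in -x during the descent. There's no contact, so I'll re-centre before closing.

```bash
python3 -m handwheel '[[[4,1,2,0,-0.004,0.005,1],[4,1,1,0,-0.004,0.005,1],[4,1,0,0,0,0,1],[3,0,0,0,0,0,1],[1,0,0,0,0,0,1],[0,0,0,0,0,0,1],[0,0,0,0,0,0,1],[0,0,0,0,0,0,1],[0,0,0,0,0,0,1],[0,0,0,0,0,0,1]]]'
python3 - <<'E'
from h import *
s=telemetry.get_state()
cv2.imwrite('pics/w5.png',eyes.read_camera('wrist'));print(s['eef_pos'],s['ee_rot'],s['wrist_force'])
E
```

```text
time_s: 9.4
eef_pos: [567.0, -147.0, 34.9]
ee_rot: [[0.0, 0.004, 1.0], [-1.0, 0.0, 0.0], [-0.0, -1.0, 0.004]]
wrist_force: [1.1, 0.0, -1.0]
gripper_width: 85.1
[ 567.00368985 -146.99607304   34.86237392] [[ 3.68777671e-04  4.10497231e-03  9.99991507e-01]
 [-9.99999919e-01  1.63089313e-04  3.68111290e-04]
 [-1.61576842e-04 -9.99991561e-01  4.10503212e-03]] [ 1.08076137  0.00842786 -1.03204101]
```

View pics/w5.png

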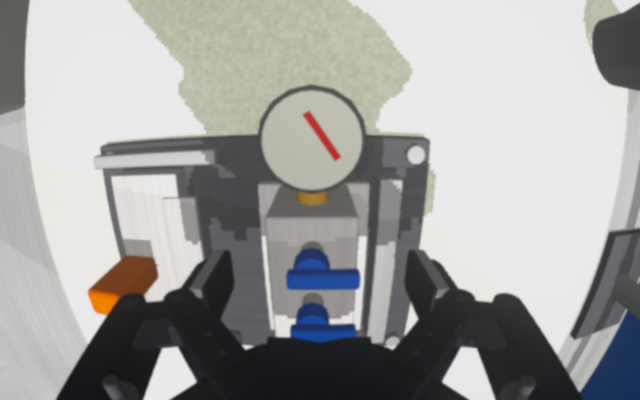

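Block centre is at about column 312 and the finger midpoint at about 320, so I shift -3 mm, drop 2 mm and close.

```bash
python3 -m handwheel '[[[-2,0,-1,0,0.002,0,1],[-1,0,-1,0,0.002,0,1],[0,0,0,0,0,0,1],[0,0,0,0,0,0,-1],[0,0,0,0,0,0,-1],[0,0,0,0,0,0,-1],[0,0,0,0,0,0,-1],[0,0,0,0,0,0,-1],[0,0,0,0,0,0,-1],[0,0,0,0,0,0,-1]]]'
```

```text
time_s: 10.45
eef_pos: [563.7, -147.1, 32.8]
ee_rot: [[0.0, -0.0, 1.0], [-1.0, 0.0, 0.0], [-0.0, -1.0, -0.0]]
wrist_force: [0.3, 0.7, 0.3]
gripper_width: 35.5
```

Gripped cleanly at 35.5 mm with no side load. Now a slow lift.

```bash
python3 -m handwheel '[[[0,0,2,0,0,0,-1],[0,0,3,0,0,0,-1],[0,0,4,0,0,0,-1],[0,0,5,0,0,0,-1],[0,0,5,0,0,0,-1],[0,0,5,0,0,0,-1],[0,0,5,0,0,0,-1],[0,0,5,0,0,0,-1],[0,0,3,0,0,0,-1],[0,0,0,0,0,0,-1]]]'
python3 - <<'E'
from h import *
s=telemetry.get_state()
cv2.imwrite('pics/w6.png',eyes.read_camera('wrist'));print(s['eef_pos'],s['wrist_force'],s['ft_torque'])
E
```

```text
time_s: 11.45
eef_pos: [562.3, -146.5, 72.4]
ee_rot: [[0.001, -0.003, 1.0], [-1.0, 0.001, 0.001], [-0.001, -1.0, -0.003]]
wrist_force: [-0.5, 0.3, -5.4]
gripper_width: 35.4
[ 562.32015691 -146.52049987   72.39335924] [-0.45979534  0.30230345 -5.43956506] [-0.02362957 -0.00566017 -0.0544368 ]
```

View pics/w6.png

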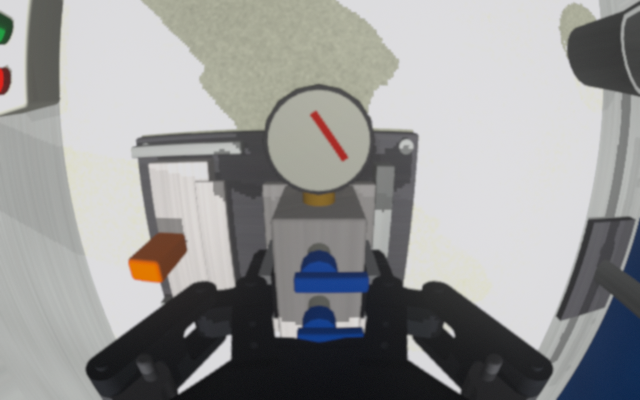

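The manifold came up square with the gripper (gauge at (319,138), same look as when seated), carrying 5.4 N with almost no moment. I'll continue up.

```bash
python3 -m handwheel '[[[0,0,3,0,0.001,0,-1],[0,0,7,0,0.001,0,-1],[0,0,9,0,0.001,0,-1],[0,0,10,0,0,0,-1],[0,0,10,0,0,0,-1],[0,0,10,0,0,0,-1],[0,0,10,0,0,0,-1],[0,0,9,0,0,0,-1],[0,0,6,0,0,0,-1],[0,0,3,0,0,0,-1]]]'
python3 -m handwheel '[[[0,0,0,0,0,0,-1],[0,0,0,0,0,0,-1],[0,0,0,0,0,0,-1],[0,0,0,0,0,0,-1],[0,0,0,0,0,0,-1],[0,0,0,0,0,0,-1],[0,0,0,0,0,0,-1],[0,0,0,0,0,0,-1],[0,0,0,0,0,0,-1],[0,0,0,0,0,0,-1]]]'
python3 - <<'E'
from h import *
import pickle
s=telemetry.get_state();pickle.dump(s,open('s7.pkl','wb'))
w=eyes.read_camera('wrist');t=eyes.read_camera('side')
s2=telemetry.get_state();print(s2['eef_pos'],s2['wrist_force'],s2['ft_torque'],abs(s2['qd']).max(),s2['gripper_width'])
cv2.imwrite('pics/w7.png',w)
cv2.imwrite('pics/s7.png',cv2.resize(t[110:220,265:395],None,fx=5,fy=5,interpolation=cv2.INTER_CUBIC))
E
```

```text
time_s: 12.5
eef_pos: [561.7, -146.4, 156.4]
ee_rot: [[0.0, -0.006, 1.0], [-1.0, 0.001, 0.0], [-0.001, -1.0, -0.006]]
wrist_force: [0.4, 0.6, -5.1]
gripper_width: 35.1
time_s: 13.5
eef_pos: [560.9, -146.3, 155.1]
ee_rot: [[0.0, -0.009, 1.0], [-1.0, 0.001, 0.0], [-0.001, -1.0, -0.009]]
wrist_force: [0.2, -0.2, -4.4]
gripper_width: 35.2
[ 560.93747293 -146.24590277  155.10961817] [ 0.0479211   0.49765958 -4.50064351] [-0.00985707 -0.02009455  0.03117443] 0.08436789988004162 35.08942274552051
```

View pics/w7.png

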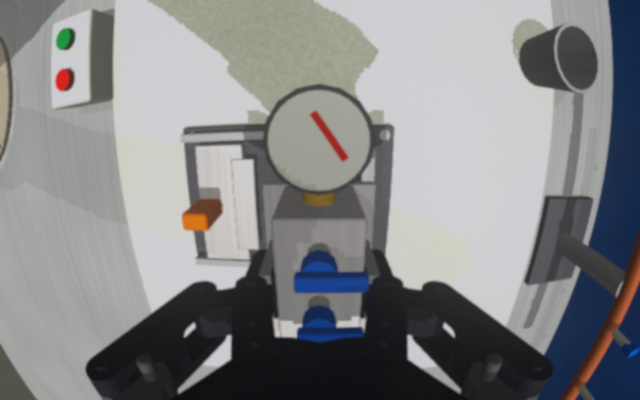

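View pics/s7.png

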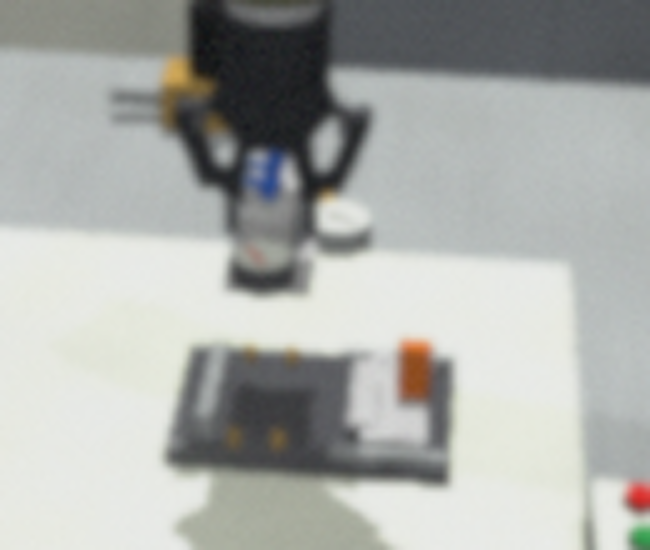

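The side view shows the manifold clear above the empty bed, with the tab at the far end of its travel. In the wrist view the gauge is still at (319,138), so nothing has slipped. Handing in.

```bash
python3 -c "
from station import job_done,telemetry
print(job_done()); print(telemetry.get_state()['eef_pos'])"
```

```text
the job is handed in; nothing more can be done
None
the job is handed in; nothing more can be done
```

The clamp jaw is open, and the manifold is held level in the gripper about 122 mm above the bed. I handed the job in at about 13.6 s on the robot's clock, and no verdict was reported.

I gripped the orange tab, pulled the jaw along -x and let go. I then gripped the block at its balance point and lifted it straight up. My last checks before handing in:
- **Hold:** opening 35.1 mm, load about 4.5–5.4 N, almost no moment, joint speeds under 0.1 deg/s. The wrist view shows no slip.
- **Pose:** the tool is tilted about 0.5°. The manifold centre is within about 5 mm of the nest axis.
- **Clear of the clamp:** the side view shows the manifold well above the empty bed, with the jaw tab at the far end.

What went wrong or disagreed:
- **Drift:** on the descent to the block the tool drifted 15 mm in -x. I saw this before closing, there was no contact, and I re-centred it.
- **Jaw travel:** two images put it at 37 mm plus up to 5 mm already open at the start. The tool's own motion gave about 41–44 mm and the spacing to the block about 41.5 mm. All are above the required 32 mm.
- **Nest position:** the top camera put the nest about 5 mm nearer in x than the wrist camera did.
- **Bystanders:** I did not measure their final positions. The arm touched none of them that I saw, and the forces gave no sign of it.

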